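Unlid the display mug and pack it in its cradle

ROBOT

A 6-joint arm with a two-finger parallel gripper is mounted at the origin on the work surface. World frame = base frame: x ahead of the robot, y to its left, z up, the work surface at z = 0. Lengths are in mm, angles in degrees, forces in N, time in s.
With the tool pointing down it reaches from about 350 to 850 mm from the base axis. Payload 8.1 kg.
Tool frame: the origin (TCP) lies where the fingers leave the gripper's body, on its centre line; the fingertips stand 73 mm ahead of it and the grasp point (between the pads) lies 54 mm ahead of it; z points along the fingers, y is the line along which they close (so a half turn about z gives the same grasp; the last joint's range is limited). The gripper opens to 85 mm and grips with 20 to 120 N. Pads are 22 mm wide; open, the fingers measure 114 mm over their backs; the gripper's body (76 mm by 85 mm) begins 54 mm behind the grasp point. The pads swing forward as they close: fully open they stand 13 mm farther back than shut.
Start: joints at [70.967, 7.471, 85.268, -0, 87.261, -4.893], TCP at [146.559, 581.83, 303.892] pointing down, gripper open.
Joint ranges: [-169.43, 169.43], [-51.17, 129.36], [1.28, 143.12], [-76.62, 256.62], [0, 156.53], [-152.29, 152.29]. Speed limits (degrees/s): [136.94, 136.94, 159.86, 180, 180, 180].

INTERFACE

Orientations are given as [roll, pitch, yaw] about the fixed x, y, z axes, in that order (R = Rz(yaw) Ry(pitch) Rx(roll)).
In Python, from bench import sense, optics, r gives the robot as it stands.
- The arm moves only by the tool servo_tool, never from a script. Its argument "plan" is a list that holds one entry, the list of rows, each a list of 5 numbers: the shift along the world's x, y, z in m, then the turn about the world's z in degrees, then the finger opening in m, from 0 to 0.0854. A call has 1 to 10 rows; each row shifts and turns the commanded pose from where the row before left it; what a row does not reach is not made up. A row lasts 1/10 s, in which the tool goes at most 50 mm and 8.59 degrees, less where a joint would pass 70% of its speed; a pose out of reach is approached as far as the arm can. A call is refused whole if a number of a shift passes 0.05 or a number of a turn 8.59, either way. A call with a gripper value outside its range is refused whole. The fingers move at their own pace and stop on an object; "force" is the grip in N (left out, the last holds). Time passes only in rows, so rows that do not move let the fingers close. It gives the time, the measured TCP pose, the force, the opening and the grip force at its end, in the units of the state.
- sense(): the state, without advancing time (a new reading comes with each control period).
- optics.snapshot(name): name is "side" or "top"; returns a dict with "frame" (384x512x3 uint8, blue, green, red), "fx", "fy", "cx", "cy" (pixels), "cam_to_world" (4x4, takes a point from camera to world coordinates). Camera axes: x right, y down, z forward; pixel columns grow to the right and rows downward; lengths in mm; the calibration is good to about 2 mm. A picture is of the moment at which its call begins. There is no depth.
- r.hand_in(): hands the job in; it is judged then, once.
The state is a dict: "time": time; "joint_pos": joint angles; "qd": joint speeds; "joint_efforts": joint torques, N m; "tool_pos": TCP position; "tcp_rot": TCP orientation; "ft_force": force on the tool from outside, world axes, zero at the start; "wrist_torque": the same for the moment, N m; "finger_gap": finger opening in mm; "grip_force": force on a finger pad.
Only numpy, scipy, OpenCV 4.12 (cv2) and the standard library are available. Lean on these libraries where they do the work, as an engineer would, in place of code of your own. Each camera call takes 0.05 s, during which the arm holds its last target. There are 200 camera calls.

TASK

Get the lidded mug ready for packing: lift it off the display stand by its handle, with its lid on, and set it down upright on the square cork mat. Take the lid off and put it knob up on the middle of the round cork coaster; then take the mug again, this time by its body and not by the handle, and stand it in the plywood cradle close in front of the two blocks with its handle in the gap between them. Keep the mug upright, do not drop the mug or the lid, and leave the other pottery and the pegs where they are.

Things in the scene. Friction and masses are not known exactly. Their poses are not given: they have to be found in the camera images.
- mug: blue glazed mug with a straight round body, 60 mm outer diameter, 85 mm high, wall 4.5 mm, about 0.25 kg; at the start it stands on the stand with the lid on. Origin: centre of its underside; z up its axis; its handle sticks out along its +x
- mug_handle: the mug's D-shaped handle, a fixed part of the mug (same origin and axes): a bar 12 mm thick, its upper arm at 70 mm and lower arm at 24 mm above the mug's underside, its upright grip centred 63 mm from the mug's axis; it reaches out to 69 mm from the axis
- mug_grip (a point): point in the handle's upper outer corner, 56 mm out from the mug's axis along mug +x and 60 mm above its underside: a place to pinch the 12 mm handle from above, fingers closing along mug y; axes as the mug's
- lid: loose round wooden lid, 72 mm across (wider than the mug), 50 g: a plug 45 mm across and 6 mm deep underneath hangs loosely in the mug's 51 mm mouth, then a 7 mm disc, then a knob. Origin: centre of the plug's underside, z up; on the mug the origin is 79 mm above the mug's underside. It stands level on its plug when put on a flat surface
- lid_knob (a point): middle of the lid's upright round knob (18 mm across, 24 mm high), 25 mm above the lid's origin; the knob's top is at 37 mm
- stand: fixed wooden display stand, 100 x 100 mm, 80 mm high; origin at its underside's centre
- mat: fixed square cork mat, 130 x 130 mm, 4 mm thick; origin at its underside's centre
- mat_top (a point): centre of the mat's upper face, axes along its edges
- coaster: fixed round cork coaster, 100 mm across, 8 mm thick; origin at its underside's centre
- coaster_top (a point): centre of the coaster's upper face
- cradle: fixed plywood packing cradle: board 155 mm along its x (-59.5 to 95.5) by 110 mm, 10 mm thick; two upright blocks, tops 65 mm above the table, span x 43 to 88 mm and y 14 to 46 mm on either side; the 28 mm gap between them, open above and at its ends, is for the mug's handle. Origin: underside, below the mug's place (mug's axis there, handle along +x in the gap)
- cradle_top (a point): centre of the mug's place on the cradle board's upper face (10 mm above the table); axes as the cradle's, +x towards the gap
- tall_mug: a taller mug of the same blue glaze, without a lid, 74 mm across, 92 mm high (leave alone); origin at its underside's centre
- bowl: a blue bowl, 110 mm across, 50 mm high (leave alone); origin at its underside's centre
- plate: a reddish plate, 120 mm across, 20 mm high (leave alone); origin at its underside's centre
- tumbler: a blue tumbler without handle, 70 mm across, 90 mm high (leave alone); origin at its underside's centre
- jar: a white jar with a wooden cap, 60 mm across, 85 mm high (leave alone); origin at its underside's centre
- peg0: a wooden clothes peg lying flat, 70 x 10 x 10 mm (leave alone); origin at its underside's centre
- peg1: another wooden clothes peg lying flat, 70 x 10 x 10 mm (leave alone); origin at its underside's centre
- stand_top (a point): centre of the stand's upper face, 80 mm above the table
Not all that is in view belongs to the job. There is more than one size of the lid; the one meant has the size given above. What is shaped like the coaster but blue is not meant.

How it is judged (in metres and radians):
On the way, in this order (a step that is already met when the one before it is completed fails the run):
1. the mug, lid on, is held up by its handle, clear of the stand (contact force between the fingers and mug_handle above 0.5 N and contact force between mug and stand below 0.1 N and z of mug in the frame of stand_top above 0.012 m and z of lid in the frame of mug between 0.074 and 0.084 m and horizontal distance between lid and mug below 0.008 m), for 0.2 s.
2. the mug stands on the mat, lid on, let go (x of mug in the frame of mat_top between -0.048 and 0.048 m and y of mug in the frame of mat_top between -0.048 and 0.048 m and z of mug in the frame of mat_top between -0.004 and 0.005 m and angle between mug's own z axis and vertical below 0.08 rad and z of lid in the frame of mug between 0.074 and 0.084 m and horizontal distance between lid and mug below 0.008 m and contact force between the fingers and mug below 0.1 N), for 0.2 s.
3. the lid lies knob up on the coaster, let go, and the mug still stands on the mat (horizontal distance between lid and coaster_top below 0.027 m and z of lid in the frame of coaster_top between -0.004 and 0.005 m and angle between lid's own z axis and vertical below 0.1 rad and contact force between the fingers and lid below 0.1 N and x of mug in the frame of mat_top between -0.048 and 0.048 m and y of mug in the frame of mat_top between -0.048 and 0.048 m and z of mug in the frame of mat_top between -0.004 and 0.005 m and angle between mug's own z axis and vertical below 0.08 rad), for 0.2 s.
4. the mug is held up from the mat by its body, the handle not touched (contact force between the fingers and mug above 0.5 N and contact force between the fingers and mug_handle below 0.1 N and z of mug in the frame of mat_top above 0.01 m and contact force between mug and mat below 0.1 N), for 0.2 s.
At the end, for the whole second after the job is handed in: The mug stands upright (within 0.08 rad) on the cradle board, its axis -17 to +18 mm from its place along the cradle's x, its handle in the gap (grip point within 13 mm of the gap's midline); the lid lies level, knob up, on the coaster within 27 mm of its centre; both at rest and let go (z of mug in the frame of cradle_top between -0.004 and 0.005 m and angle between mug's own z axis and vertical below 0.08 rad and x of mug in the frame of cradle_top between -0.017 and 0.018 m and y of mug_grip in the frame of cradle_top between -0.013 and 0.013 m and x of mug_grip in the frame of cradle_top above 0.037 m and horizontal distance between lid and coaster_top below 0.027 m and z of lid in the frame of coaster_top between -0.004 and 0.005 m and angle between lid's own z axis and vertical below 0.1 rad and contact force between the fingers and lid below 0.1 N and contact force between the fingers and mug below 0.1 N and linear speed of each of mug, lid below 0.02 m/s); the robot touches nothing.
It fails at once if the mug is tipped by more than 0.5 rad (angle between mug's own z axis and vertical above 0.5 rad).
It fails at once if the mug falls freely (faster than 0.6 m/s while not held) (contact force between the fingers and mug below 0.1 N and linear speed of mug above 0.6 m/s).
It fails at once if the lid falls freely (faster than 0.6 m/s while not held and away from the mug) (contact force between the fingers and lid below 0.1 N and linear speed of lid above 0.6 m/s and distance between lid and mug above 0.12 m).
It fails at once if another piece of pottery or a peg is moved by more than 30 mm or tipped over (distance of any of tall_mug, bowl, plate, tumbler, jar, peg0, peg1 from where it was at the start of the episode above 0.03 m or angle between any of tall_mug, bowl, plate, tumbler, jar, peg0, peg1's own z axis and vertical above 0.5 rad).
It also fails if it takes over 72 s, if anything falls off the work surface, if the arm or the gripper's body presses on something with over 40 N, if the wrist force passes 120 N, or if a joint passes its speed limit or range.

## Working session

There is one attempt and no reset: what is moved stays moved. The work goes in short steps, Python scripts to look and compute and a tool call to move; the robot and the scene stay as the last step left them, time stands still between calls to the robot, and variables do not carry over. Pictures are saved under pics/ and viewed, at most 10 in all, crops included, and the job is handed in when it is done.

Besides the shell and the picture viewer there is one more tool, called after "Call:" as name(argument=value, ...), one argument or row to a line, values as JSON. servo_tool: Moves the arm, as the interface text tells. Its arguments: {"type":"object","properties":{"plan":{"type":"array"},"force":{"type":"number"}},"required":["plan"]}

```bash
mkdir -p pics; cat > h.py <<'E'
import numpy as np,cv2
from bench import sense,optics,r
def snap(n,f):
    s=optics.snapshot(n);cv2.imwrite('pics/'+f+'.png',s['frame']);np.savez('pics/'+f,**{k:s[k] for k in('fx','fy','cx','cy','cam_to_world')});return s
def px(f,u,v,z):
    s=np.load('pics/'+f+'.npz');T=s['cam_to_world'];d=T[:3,:3]@[(u-s['cx'])/s['fx'],(v-s['cy'])/s['fy'],1]
    return (T[:3,3]+d*(z-T[2,3])/d[2]).round(1)
def proj(f,p):
    s=np.load('pics/'+f+'.npz');T=s['cam_to_world'];c=T[:3,:3].T@(np.array(p,float)-T[:3,3]);return (s['fx']*c[0]/c[2]+s['cx']).round(1),(s['fy']*c[1]/c[2]+s['cy']).round(1)
E
python3 - <<'E'
from h import *
for n in('top','side'):
    s=snap(n,n+'0');print(n,s['cam_to_world'].round(3),s['fx'])
    cv2.imwrite(f'pics/{n}0b.png',cv2.resize(s['frame'],(800,600),interpolation=cv2.INTER_CUBIC))
print(sense())
E
```

```text
top [[ 7.00000e-03 -9.95000e-01  9.60000e-02  3.98667e+02]
 [-1.00000e+00 -8.00000e-03 -4.00000e-03  1.68600e+01]
 [ 5.00000e-03 -9.50000e-02 -9.95000e-01  1.32389e+03]
 [ 0.00000e+00  0.00000e+00  0.00000e+00  1.00000e+00]] 347.020039554776
side [[ 6.730000e-01 -5.550000e-01  4.890000e-01 -7.557400e+01]
 [-7.400000e-01 -4.920000e-01  4.590000e-01 -5.538710e+02]
 [-1.400000e-02 -6.710000e-01 -7.410000e-01  1.036343e+03]
 [ 0.000000e+00  0.000000e+00  0.000000e+00  1.000000e+00]] 441.1333129961708
{'time': 0.1, 'joint_pos': array([ 7.09672095e+01,  7.51154241e+00,  8.53251472e+01,  2.42082673e-03,
        8.72625220e+01, -4.89286604e+00]), 'qd': array([-0.01110877, -0.03287262, -0.08058177, -0.00895537, -0.0869213 ,
       -0.04341776]), 'joint_efforts': array([ 1.82257805e-03, -5.70946276e+01, -5.01942372e+01, -8.28036264e-05,
        7.99586065e-03,  8.50762490e-05]), 'tool_pos': array([146.41096367, 581.45952779, 302.92109933]), 'tcp_rot': array([-1.79901356e+02, -1.08710888e-02,  1.65859948e+02]), 'ft_force': array([-0.03785624,  0.59164499, -0.06962396]), 'wrist_torque': array([-0.01737744, -0.05276451,  0.02169419]), 'grip_force': 0.0, 'finger_gap': 85.39807071225766}
```

View pics/top0b.png

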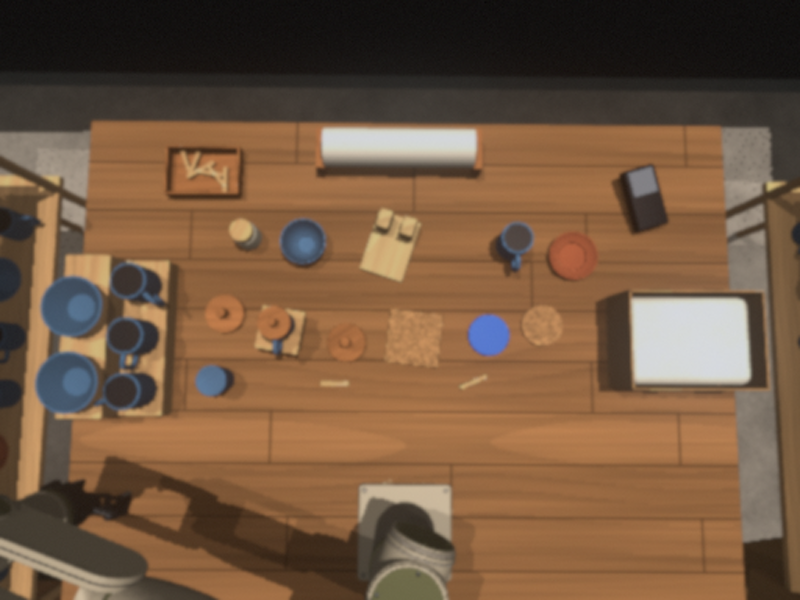

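View pics/side0b.png

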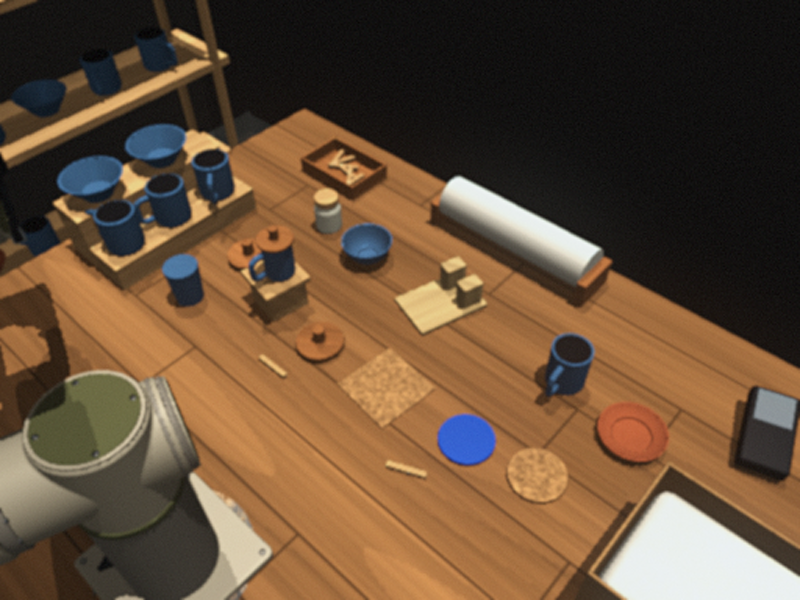

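The top view shows the lidded mug on the stand at (275,325) with its handle towards the robot at (277,349). It also shows the mat at (414,338), the cork coaster at (543,325), the cradle at (391,248) and the tall mug at (516,240). I'll enlarge crops to measure from.

```bash
python3 - <<'E'
from h import *
def crop(f,u0,v0,w,h,k): return cv2.resize(cv2.imread(f'pics/{f}.png')[v0:v0+h,u0:u0+w],None,fx=k,fy=k,interpolation=cv2.INTER_CUBIC)
a=crop('top0',150,185,60,50,6.6667); b=crop('top0',220,130,60,50,6.6667)
c=crop('side0',140,135,80,70,5); d=crop('side0',240,155,80,70,5)
h1=np.hstack([cv2.resize(a,(400,300)),cv2.resize(b,(400,300))]);h2=np.hstack([cv2.resize(c,(400,300)),cv2.resize(d,(400,300))])
m=np.vstack([h1,h2]);cv2.imwrite('pics/c1.png',m)
E
```

```text
(no output)
```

View pics/c1.png

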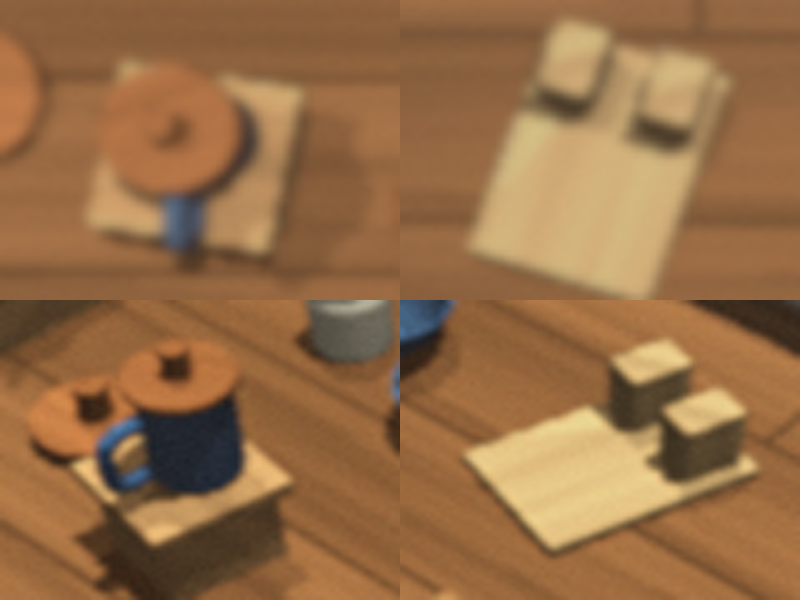

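```bash
cat > m.py <<'E'
from h import *
from scipy.optimize import least_squares
def o(x,y,kx,ky,u0,v0): return ((x+.5)/kx-.5+u0,(y+.5)/ky-.5+v0)
A=lambda x,y:('top0',)+o(x,y,6.6667,6,150,185)
B=lambda x,y:('top0',)+o(x-400,y,6.6667,6,220,130)
C=lambda x,y:('side0',)+o(x,y-300,5,4.2857,140,135)
D=lambda x,y:('side0',)+o(x-400,y-300,5,4.2857,240,155)
def fit(obs,x0):
    def f(p):
        c,s=np.cos(p[2]),np.sin(p[2]);e=[]
        for (n,u,v),(X,Y,Z) in obs:
            a=proj(n,(p[0]+c*X-s*Y,p[1]+s*X+c*Y,Z));e+=[a[0]-u,a[1]-v]
        return e
    q=least_squares(f,x0,diff_step=1e-3,x_scale=[100,100,1],loss='soft_l1');return q.x[:2].round(1),np.degrees(q.x[2]).round(1),np.round(q.fun,1)
E
sed -i 's/return (s\[.fx.\]\*c\[0\].*/return s["fx"]*c[0]\/c[2]+s["cx"],s["fy"]*c[1]\/c[2]+s["cy"]/' h.py
python3 - <<'E'
from m import *
obs=[(B(470,250),(-59.5,55,10)),(B(640,298),(-59.5,-55,10)),(B(732,75),(95.5,-55,10)),
(B(575,57),(65.5,30,65)),(B(675,88),(65.5,-30,65)),
(D(465,455),(-59.5,55,10)),(D(550,552),(-59.5,-55,10)),(D(758,468),(95.5,-55,10)),
(D(650,359),(65.5,30,65)),(D(703,410),(65.5,-30,65))]
print('cradle',fit(obs,[580,30,-.3]))
for k in (obs[:5],obs[5:]):print(fit(k,[580,30,-.3]))
mug=[(A(170,130),(0,0,172)),(A(183,208),(50,0,156)),(C(180,375),(0,0,172)),(C(104,464),(69,0,127))]
print('mug',fit(mug,[430,230,3.1]))
print(px(*A(170,130),172),px(*C(180,375),172),'handle',px(*A(183,208),156))
st=[(A(120,62),(50,50,80)),(A(302,88),(50,-50,80)),(A(88,228),(-50,50,80)),(A(268,256),(-50,-50,80)),(C(292,481),(50,-50,80)),(C(150,545),(-50,-50,80)),(C(72,468),(-50,50,80))]
print('stand',fit(st,[430,230,-.1]))
for n,t,s,z in(('mat',(414,338),(387,387),4),('coaster',(543,325),(538,474),8),('tall top',(517,237),(571,352),92),('lid2',(346,343),(320,341),13),('jar',(243,233),(327,198),85),('bowl',(303,242),(366,240),50)):
    print(n,px('top0',*[a*.64 for a in t],z),px('side0',*[a*.64 for a in s],z))
print('mat corners',[px('top0',a*.64,b*.64,4)[:2] for a,b in((388,310),(442,312),(438,366),(386,362))])
E
```

```text
cradle (array([663.8,  46.1]), np.float64(-17.7), array([-0.7,  0.1,  1.1,  0.9, -0.3,  0.3, -0.4,  0.1, -0. , -0.1, -0.6,
       -0.4,  0.3, -0.5,  0.6,  0.1,  0.3,  0.3,  0.3, -0. ]))
(array([664.9,  45.8]), np.float64(-18.1), array([-0.7, -0.3,  1. ,  0.7, -0.1,  0.2, -0.2, -0.2,  0.1, -0.3]))
(array([662.9,  46.2]), np.float64(-17.3), array([-0.8, -0.1,  0.3, -0.3,  0.3,  0. , -0. ,  0.4,  0.1,  0. ]))
mug (array([480. , 282.9]), np.float64(179.7), array([-0. , -0.9, -1.4,  1.4,  0.6, -0.3,  0.1,  2.2]))
[477.2 282.7 172. ] [478.1 283.4 172. ] handle [434.6 278.6 156. ]
stand (array([466.7, 290.5]), np.float64(-9.2), array([ 0.1,  0. ,  0.1,  0.3, -0.5, -0.2,  0. , -0.1,  0.2,  0.1,  0.5,
        0.2, -0.6, -0.1]))
mat [452.9 -20.9   4. ] [453.  -23.4   4. ]
coaster [ 486.8 -334.7    8. ] [ 488.  -332.3    8. ]
tall top [ 684.7 -255.6   92. ] [ 677.  -257.5   92. ]
lid2 [439.3 143.3  13. ] [442. 143.  13.]
jar [690.3 379.9  85. ] [696.2 380.2  85. ]
bowl [677.9 246.4  50. ] [681.2 248.9  50. ]
mat corners [array([520.8,  43. ]), array([517. , -89.1]), array([385.6, -79.4]), array([394.3,  46.6])]
```

Both views agree:

| Item | Position (mm) | Orientation |
|---|---|---|
| Mug | (477.5, 283) | handle about 183° |
| Cradle place | (664, 46) | −17.7° |
| Mat | (453, −22) | |
| Coaster | (487, −333.5) | |

Next is the approach above the handle.

Call:
servo_tool(
  plan=[
    [[0.0275,-0.03,0,1.7,0.0854],[0.0275,-0.03,0,1.7,0.0854],[0.0275,-0.03,0,1.7,0.0854],[0.0275,-0.03,0,1.7,0.0854],[0.0275,-0.03,0,1.7,0.0854],[0.0275,-0.03,0,1.7,0.0854],[0.0275,-0.03,0,1.7,0.0854],[0.0275,-0.03,0,1.7,0.0854],[0.0275,-0.03,0,1.7,0.0854],[0.0275,-0.03,0,1.7,0.0854]],
  ],
  force=70,
)

```text
time: 1.1
tool_pos: [422.3, 280.3, 303.6]
tcp_rot: [-180.0, -0.0, -177.1]
ft_force: [0.5, 0.4, 0.1]
finger_gap: 85.5
grip_force: 0.0
```

```bash
python3 - <<'E'
from m import *
s=sense();print(s['time'],s['tool_pos'],s['tcp_rot'],s['joint_pos'])
# handle direction from side: compare projections of handle centre outer points for several yaw
for yw in (176,180,184,188):
    c,q=np.cos(np.radians(yw)),np.sin(np.radians(yw))
    P=lambda X,Z:proj('side0',(477.5+c*X,283+q*X,80+Z))
    print(yw,[tuple(np.round(((u-140)*5,(v-135)*4.286+300))) for u,v in (P(63,70),P(63,24),P(63,47),P(40,70))])
a=snap('side','side1')['frame'][110:230,110:260];b=snap('top','top1')['frame'][150:270,120:270]
cv2.imwrite('pics/c2.png',np.hstack([cv2.resize(i,(400,320),interpolation=cv2.INTER_CUBIC) for i in(a,b)]))
E
```

```text
1.1 [422.25681874 280.33561803 303.57133308] [-1.79991167e+02 -2.41474032e-02 -1.77067153e+02] [ 2.77811093e+01 -7.05589865e+00  9.98635594e+01  2.13419270e-03
  8.72179631e+01 -6.51518432e+01]
176 [(np.float64(96.0), np.float64(442.0)), (np.float64(110.0), np.float64(490.0)), (np.float64(103.0), np.float64(466.0)), (np.float64(128.0), np.float64(426.0))]
180 [(np.float64(101.0), np.float64(445.0)), (np.float64(114.0), np.float64(493.0)), (np.float64(108.0), np.float64(469.0)), (np.float64(131.0), np.float64(428.0))]
184 [(np.float64(106.0), np.float64(448.0)), (np.float64(119.0), np.float64(496.0)), (np.float64(113.0), np.float64(472.0)), (np.float64(134.0), np.float64(429.0))]
188 [(np.float64(111.0), np.float64(451.0)), (np.float64(124.0), np.float64(498.0)), (np.float64(118.0), np.float64(475.0)), (np.float64(138.0), np.float64(431.0))]
```

View pics/c2.png

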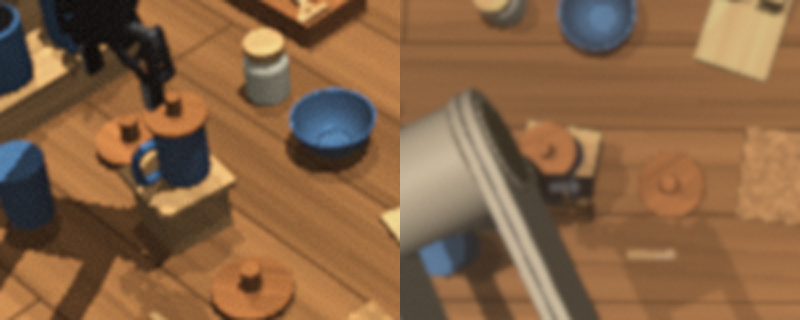

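The side crop shows the handle grip at 107 px, which fits a yaw of about 181°. The gripper hovers above it with nothing in the way, so I descend.

Call:
servo_tool(
  plan=[
    [[-0.001,0.001,-0.02,-1,0.06],[0,0,-0.025,0,0.06],[0,0,-0.025,0,0.06],[0,0,-0.02,0,0.06],[0,0,-0.015,0,0.06],[0,0,-0.005,0,0.06],[0,0,0,0,0.06],[0,0,0,0,0.06]],
  ],
)

```text
time: 2.0
tool_pos: [421.0, 283.2, 194.9]
tcp_rot: [180.0, 0.1, -178.1]
ft_force: [0.3, 0.4, 0.8]
finger_gap: 59.8
grip_force: 0.0
```

Call:
servo_tool(
  plan=[
    [[0,0,0,0,0.04],[0,0,0,0,0.03],[0,0,0,0,0.02],[0,0,0,0,0.015],[0,0,0,0,0.01],[0,0,0,0,0.005],[0,0,0,0,0.005],[0,0,0,0,0.005],[0,0,0,0,0.005],[0,0,0,0,0.005]],
  ],
)

```text
time: 3.0
tool_pos: [420.7, 282.9, 194.2]
tcp_rot: [180.0, 0.0, -178.1]
ft_force: [-0.4, -2.8, 5.8]
finger_gap: 11.1
grip_force: 68.6
```

```bash
python3 - <<'E'
from m import *
s=sense();print(s['tool_pos'],s['ft_force'],s['wrist_torque'],s['finger_gap'],s['grip_force'])
a=snap('side','side2')['frame'][130:220,130:250];cv2.imwrite('pics/c3.png',cv2.resize(a,(600,450),interpolation=cv2.INTER_CUBIC))
E
```

```text
[420.72317619 282.85369797 194.22955541] [-0.44544079 -2.7835528   5.78919622] [-0.3122391   0.09978434 -0.05678468] 11.072089120628874 68.61347235739231
```

View pics/c3.png

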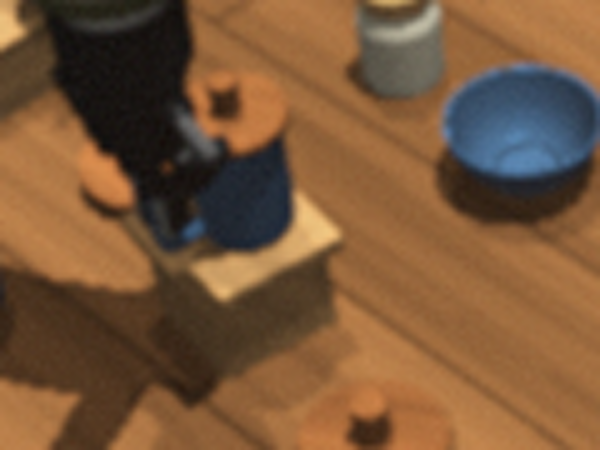

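The handle is pinched at 11.1 mm opening with 69 N. I lift gently.

Call:
servo_tool(
  plan=[
    [[0,0,0.002,0,0.005],[0,0,0.004,0,0.005],[0,0,0.006,0,0.005],[0,0,0.008,0,0.005],[0,0,0.01,0,0.005],[0,0,0.01,0,0.005],[0,0,0.01,0,0.005],[0,0,0.01,0,0.005],[0,0,0.008,0,0.005],[0,0,0.004,0,0.005]],
  ],
)

```text
time: 4.05
tool_pos: [420.9, 283.0, 267.2]
tcp_rot: [180.0, 0.1, -178.1]
ft_force: [-0.2, -0.4, -3.8]
finger_gap: 11.1
grip_force: 68.0
```

Call:
servo_tool(
  plan=[
    [[0,0,0,0,0.005],[0,0,0,0,0.005],[0,0,0,0,0.005]],
  ],
)

```text
time: 4.35
tool_pos: [420.3, 282.7, 265.2]
tcp_rot: [-180.0, -0.1, -178.1]
ft_force: [-0.3, -0.1, -2.0]
finger_gap: 11.5
grip_force: 68.0
```

```bash
python3 - <<'E'
from m import *
s=sense();print(s['tool_pos'],s['ft_force'],s['wrist_torque'],s['finger_gap'],s['grip_force'])
a=snap('side','side3')['frame'][90:210,110:270];b=snap('top','top3')['frame'][160:250,120:240]
cv2.imwrite('pics/c4.png',np.hstack([cv2.resize(i,(400,300),interpolation=cv2.INTER_CUBIC) for i in(a,b)]))
E
```

```text
[420.27999436 282.65945522 265.2165705 ] [-0.27158169 -0.09094628 -1.96342542] [ 0.0183534   0.13406852 -0.00432456] 11.536009987832426 67.96698935329914
```

View pics/c4.png

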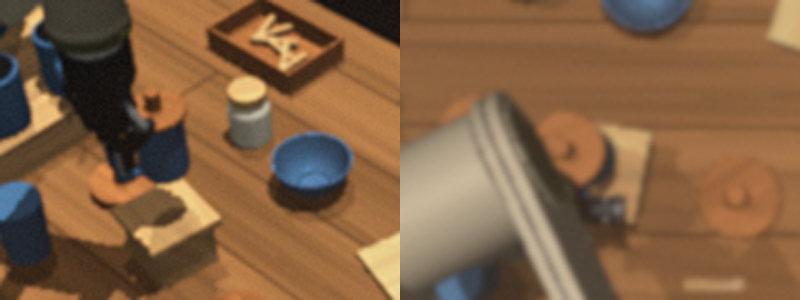

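The mug hangs upright with its lid on, clear of the stand. I carry it to the mat and turn it to −18° on the way.

Call:
servo_tool(
  plan=[
    [[0.001,-0.004,0,-2,0.005],[0.002,-0.007,0,-4,0.005],[0.0022,-0.0085,0,-5,0.005],[0.0022,-0.0085,0,-5,0.005],[0.0022,-0.0085,0,-5,0.005],[0.0022,-0.0085,0,-5,0.005],[0.0022,-0.0085,0,-5,0.005],[0.0022,-0.0085,0,-5,0.005],[0.0022,-0.0085,0,-5,0.005],[0.0022,-0.0085,0,-5,0.005]],
  ],
)

```text
time: 5.45
tool_pos: [441.2, 203.2, 265.8]
tcp_rot: [-180.0, -0.0, 135.5]
ft_force: [-0.9, 0.3, -3.3]
finger_gap: 11.3
grip_force: 68.1
```

Call:
servo_tool(
  plan=[
    [[0.0022,-0.0085,0,-5,0.005],[0.0022,-0.0085,0,-5,0.005],[0.0022,-0.0085,0,-5,0.005],[0.0022,-0.0085,0,-5,0.005],[0.0022,-0.0085,0,-5,0.005],[0.0022,-0.0085,0,-5,0.005],[0.0022,-0.0085,0,-5,0.005],[0.0022,-0.0085,0,-5,0.005],[0.0022,-0.0085,0,-5,0.005],[0.0022,-0.0085,0,-5,0.005]],
  ],
)

```text
time: 6.45
tool_pos: [463.2, 118.2, 265.8]
tcp_rot: [180.0, 0.0, 85.5]
ft_force: [-0.4, -0.6, -2.8]
finger_gap: 10.5
grip_force: 68.0
```

Call:
servo_tool(
  plan=[
    [[0.0022,-0.0085,0,-5,0.005],[0.0022,-0.0085,0,-5,0.005],[0.0022,-0.0085,0,-5,0.005],[0.0022,-0.0085,0,-5,0.005],[0.0022,-0.0085,0,-5,0.005],[0.0022,-0.0085,0,-5,0.005],[0.0022,-0.0085,0,-5,0.005],[0.0022,-0.0085,0,-5,0.005],[0.0022,-0.0085,0,-5,0.005],[0.0022,-0.0085,0,-5,0.005]],
  ],
)

```text
time: 7.45
tool_pos: [485.2, 33.2, 265.8]
tcp_rot: [180.0, -0.0, 35.5]
ft_force: [0.4, 0.1, -3.3]
finger_gap: 10.9
grip_force: 68.0
```

Call:
servo_tool(
  plan=[
    [[0.0022,-0.0075,0,-5.5,0.005],[0.0022,-0.0075,0,-5.5,0.005],[0.0022,-0.0075,0,-5.5,0.005],[0.0022,-0.0075,0,-5.5,0.005],[0.0022,-0.0075,0,-5.5,0.005],[0.0022,-0.0075,0,-5.5,0.005],[0.0022,-0.0075,0,-5.5,0.005],[0.0022,-0.0075,0,-5.5,0.005],[0.0022,-0.0075,0,-5.5,0.005],[0.002,-0.005,0,-4,0.005]],
  ],
)

```text
time: 8.45
tool_pos: [507.0, -39.5, 265.8]
tcp_rot: [180.0, -0.0, -18.0]
ft_force: [-1.1, 0.4, -2.7]
finger_gap: 11.0
grip_force: 68.0
```

Call:
servo_tool(
  plan=[
    [[0,0,-0.01,0,0.005],[0,0,-0.02,0,0.005],[0,0,-0.025,0,0.005],[0,0,-0.025,0,0.005],[0,0,-0.02,0,0.005],[0,0,-0.015,0,0.005],[0,0,-0.01,0,0.005],[0,0,-0.005,0,0.005],[0,0,0,0,0.005],[0,0,0,0,0.005]],
  ],
)

```text
time: 9.45
tool_pos: [507.6, -38.8, 136.8]
tcp_rot: [-180.0, -0.1, -17.6]
ft_force: [0.0, -1.2, -2.5]
finger_gap: 11.1
grip_force: 68.1
```

```bash
python3 - <<'E'
from m import *
s=sense();print(s['tool_pos'],s['tcp_rot'],s['ft_force'],s['finger_gap'],s['grip_force'])
a=snap('side','side4')['frame'][170:290,180:340];b=snap('top','top4')['frame'][150:255,210:350]
cv2.imwrite('pics/c5.png',np.hstack([cv2.resize(i,(400,300),interpolation=cv2.INTER_CUBIC) for i in(a,b)]))
E
```

```text
[507.58470804 -38.76673938 136.77268137] [-1.79986123e+02 -7.98344705e-02 -1.76356341e+01] [ 0.01137548 -1.19945928 -2.46502584] 11.060555156368407 68.08464221656322
```

View pics/c5.png

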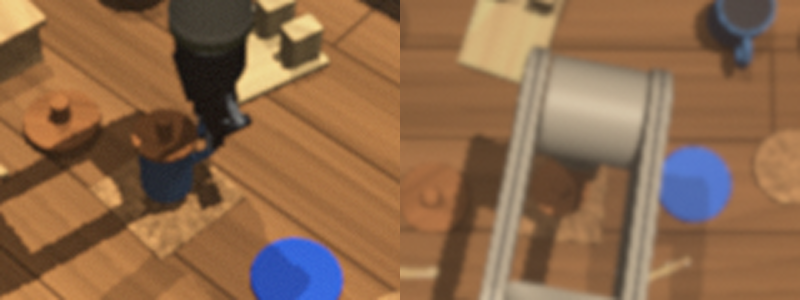

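The mug hangs upright over the mat with its lid on, its underside about 18 mm above the cork. I lower it the rest of the way.

Call:
servo_tool(
  plan=[
    [[0,0,-0.006,0,0.005],[0,0,-0.005,0,0.005],[0,0,-0.003,0,0.005],[0,0,-0.002,0,0.005],[0,0,-0.001,0,0.005],[0,0,0,0,0.005],[0,0,0,0,0.005]],
  ],
)

```text
time: 10.25
tool_pos: [507.1, -38.7, 119.0]
tcp_rot: [-180.0, -0.0, -17.6]
ft_force: [0.5, -0.1, -2.7]
finger_gap: 10.8
grip_force: 68.3
```

Call:
servo_tool(
  plan=[
    [[0,0,-0.001,0,0.005],[0,0,-0.001,0,0.005],[0,0,0,0,0.005],[0,0,0,0,0.005]],
  ],
)

```text
time: 10.65
tool_pos: [507.6, -38.8, 118.2]
tcp_rot: [-180.0, -0.1, -17.6]
ft_force: [-2.4, 0.7, 6.7]
finger_gap: 11.0
grip_force: 69.8
```

Call:
servo_tool(
  plan=[
    [[0,0,0,0,0.015],[0,0,0,0,0.02],[0,0,0,0,0.03],[0,0,0,0,0.045],[0,0,0,0,0.05],[0,0,0,0,0.05],[0,0,0,0,0.05],[0,0,0.01,0,0.05],[0,0,0.02,0,0.05],[0,0,0.03,0,0.05]],
  ],
)

```text
time: 11.65
tool_pos: [505.7, -38.5, 176.5]
tcp_rot: [180.0, 0.2, -17.6]
ft_force: [0.9, 0.4, 0.4]
finger_gap: 50.0
grip_force: 0.0
```

Call:
servo_tool(
  plan=[
    [[0,0,0.03,0,0.05],[0,0,0.03,0,0.05],[0,0,0.03,0,0.05],[0.02,0.035,0.02,0,0.05],[0.02,0.04,0,0,0.05],[0.02,0.04,0,0,0.05],[0.02,0.04,0,0,0.05],[0,0.045,0,0,0.05],[0,0,0,0,0.05],[0,0,0,0,0.05]],
  ],
)

```text
time: 12.65
tool_pos: [586.7, 162.4, 287.3]
tcp_rot: [180.0, -0.0, -17.5]
ft_force: [0.6, -1.0, -0.0]
finger_gap: 50.1
grip_force: 0.0
```

```bash
python3 - <<'E'
from m import *
s=sense();print(s['tool_pos'],s['tcp_rot'],s['ft_force'],s['finger_gap'],s['grip_force'])
a=snap('side','side5')['frame'][195:285,190:310];b=snap('top','top5')['frame'][175:250,220:320]
cv2.imwrite('pics/c6.png',np.hstack([cv2.resize(i,(400,300),interpolation=cv2.INTER_CUBIC) for i in(a,b)]))
E
```

```text
[586.7251895  162.39034745 287.3200103 ] [ 1.79985150e+02 -7.14247393e-03 -1.74978572e+01] [ 0.56696488 -1.04934268 -0.04137662] 50.0700557107402 0.0
```

View pics/c6.png

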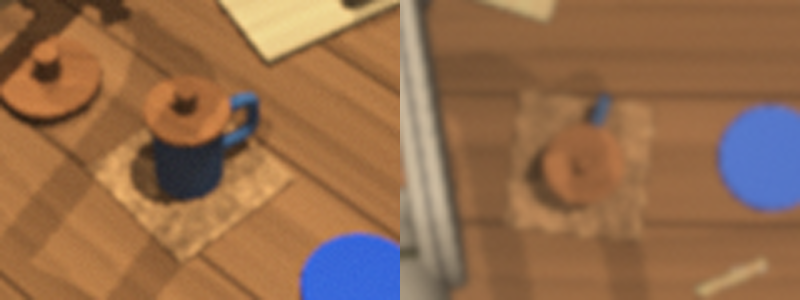

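The mug stands on the mat with its lid on. The lid is at (581,164) in the top crop and (187,110) in the side crop, with the handle up and to the right.

```bash
python3 - <<'E'
from m import *
t=lambda x,y:('top5',)+o(x-400,y,4,4,220,175)
q=lambda x,y:('side5',)+o(x,y,3.3333,3.3333,190,195)
print(px(*t(581,164),96),px(*q(187,110),96), px(*t(601,110),80))
E
```

```text
[451.6 -18.   96. ] [451.3 -21.2  96. ] [501.  -36.2  80. ]
```

Call:
servo_tool(
  plan=[
    [[-0.0135,-0.0182,0,0,0.05],[-0.0135,-0.0182,0,0,0.05],[-0.0135,-0.0182,0,0,0.05],[-0.0135,-0.0182,0,0,0.05],[-0.0135,-0.0182,0,0,0.05],[-0.0135,-0.0182,0,0,0.05],[-0.0135,-0.0182,0,0,0.05],[-0.0135,-0.0182,0,0,0.05],[-0.0135,-0.0182,0,0,0.05],[-0.0135,-0.0182,0,0,0.05]],
  ],
  force=25,
)

```text
time: 13.75
tool_pos: [450.9, -22.6, 287.2]
tcp_rot: [180.0, -0.0, -17.8]
ft_force: [0.7, -0.4, 0.4]
finger_gap: 49.9
grip_force: 0.0
```

Call:
servo_tool(
  plan=[
    [[0,0,-0.02,0,0.05],[0,0,-0.025,0,0.05],[0,0,-0.025,0,0.05],[0,0,-0.02,0,0.05],[0,0,-0.012,0,0.05],[0,0,-0.008,0,0.05],[0,0,-0.004,0,0.05],[0,0,0,0,0.05],[0,0,0,0,0.05]],
  ],
)

```text
time: 14.65
tool_pos: [452.5, -20.8, 173.8]
tcp_rot: [-180.0, -0.1, -17.6]
ft_force: [0.4, -0.0, 1.1]
finger_gap: 50.2
grip_force: 0.0
```

Call:
servo_tool(
  plan=[
    [[0,0,-0.001,0,0.04],[0,0,0,0,0.03],[0,0,0,0,0.025],[0,0,0,0,0.02],[0,0,0,0,0.017],[0,0,0,0,0.014],[0,0,0,0,0.012],[0,0,0,0,0.012],[0,0,0,0,0.012],[0,0,0,0,0.012]],
  ],
)

```text
time: 15.65
tool_pos: [452.1, -20.7, 172.1]
tcp_rot: [-180.0, -0.0, -17.6]
ft_force: [-0.9, 0.8, 3.8]
finger_gap: 17.2
grip_force: 24.5
```

Call:
servo_tool(
  plan=[
    [[0,0,0.001,0,0.012],[0,0,0.003,0,0.012],[0,0,0.005,0,0.012],[0,0,0.01,0,0.012],[0,0,0.02,0,0.012],[0,0,0.025,0,0.012],[0,0,0.025,0,0.012],[0,0,0.02,0,0.012],[0,0,0,0,0.012],[0,0,0,0,0.012]],
  ],
)

```text
time: 16.65
tool_pos: [452.2, -20.7, 281.4]
tcp_rot: [-180.0, -0.1, -17.6]
ft_force: [-0.6, 0.2, -2.1]
finger_gap: 16.9
grip_force: 24.4
```

```bash
python3 - <<'E'
from m import *
s=sense();print(s['tool_pos'],s['ft_force'],s['finger_gap'],s['grip_force'])
a=snap('side','side6')['frame'][165:285,190:350];b=snap('top','top6')['frame'][150:255,210:350]
cv2.imwrite('pics/c7.png',np.hstack([cv2.resize(i,(400,300),interpolation=cv2.INTER_CUBIC) for i in(a,b)]))
E
```

```text
[452.18033522 -20.71726461 281.42545364] [-0.62057534  0.24168826 -2.14749748] 16.910648463982895 24.39999371767044
```

View pics/c7.png

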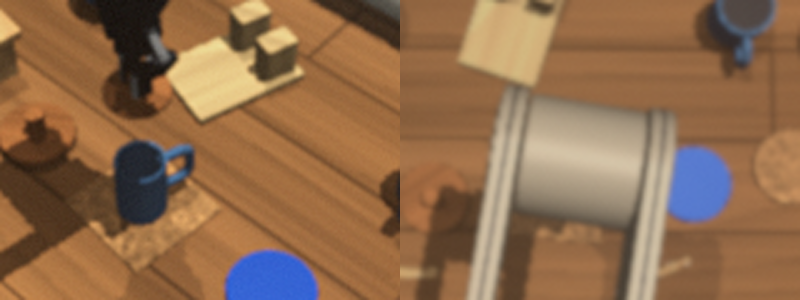

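The lid is held level and the mug stays on the mat. I carry the lid to the coaster.

Call:
servo_tool(
  plan=[
    [[0.001,-0.008,0,0,0.012],[0.002,-0.016,0,0,0.012],[0.0025,-0.022,0,0,0.012],[0.0025,-0.022,0,0,0.012],[0.0025,-0.022,0,0,0.012],[0.0025,-0.022,0,0,0.012],[0.0025,-0.022,0,0,0.012],[0.0025,-0.022,0,0,0.012],[0.0025,-0.022,0,0,0.012],[0.0025,-0.022,0,0,0.012]],
  ],
)

```text
time: 17.75
tool_pos: [474.4, -222.0, 279.7]
tcp_rot: [-180.0, 0.1, -17.7]
ft_force: [0.5, 0.0, -0.0]
finger_gap: 17.0
grip_force: 24.4
```

Call:
servo_tool(
  plan=[
    [[0.0025,-0.022,0,0,0.012],[0.0025,-0.022,0,0,0.012],[0.0025,-0.022,0,0,0.012],[0.0025,-0.022,0,0,0.012],[0.002,-0.016,0,0,0.012],[0.0005,-0.008,0,0,0.012],[0,0,-0.02,0,0.012],[0,0,-0.03,0,0.012],[0,0,-0.03,0,0.012],[0,0,-0.03,0,0.012]],
  ],
)

```text
time: 18.75
tool_pos: [487.3, -332.3, 169.6]
tcp_rot: [-180.0, 0.0, -17.6]
ft_force: [0.8, 0.5, -1.2]
finger_gap: 17.0
grip_force: 24.4
```

Call:
servo_tool(
  plan=[
    [[0,0,-0.02,0,0.012],[0,0,-0.015,0,0.012],[0,0,-0.015,0,0.012],[0,0,-0.01,0,0.012],[0,0,0,0,0.012],[0,0,0,0,0.012]],
  ],
)

```text
time: 19.35
tool_pos: [487.8, -332.9, 111.4]
tcp_rot: [180.0, -0.0, -17.6]
ft_force: [0.3, 0.5, -0.6]
finger_gap: 16.6
grip_force: 24.4
```

Call:
servo_tool(
  plan=[
    [[0,0,-0.006,0,0.012],[0,0,-0.004,0,0.012],[0,0,-0.002,0,0.012],[0,0,-0.001,0,0.012],[0,0,-0.001,0,0.012],[0,0,0,0,0.012],[0,0,0,0,0.012]],
  ],
)

```text
time: 20.05
tool_pos: [487.5, -332.8, 97.2]
tcp_rot: [180.0, -0.0, -17.6]
ft_force: [0.2, 0.7, 2.0]
finger_gap: 17.2
grip_force: 24.5
```

Call:
servo_tool(
  plan=[
    [[0,0,-0.001,0,0.012],[0,0,0,0,0.012],[0,0,0,0,0.012]],
  ],
)

```text
time: 20.35
tool_pos: [487.6, -332.8, 97.1]
tcp_rot: [180.0, -0.0, -17.6]
ft_force: [-4.6, 3.7, 10.6]
finger_gap: 17.2
grip_force: 25.5
```

Call:
servo_tool(
  plan=[
    [[0,0,0,0,0.02],[0,0,0,0,0.025],[0,0,0,0,0.035],[0,0,0,0,0.05],[0,0,0,0,0.05],[0,0,0,0,0.05],[0,0,0.01,0,0.05],[0,0,0.03,0,0.05],[0,0,0.04,0,0.05],[0,0,0.04,0,0.06]],
  ],
)

```text
time: 21.35
tool_pos: [487.1, -332.4, 217.5]
tcp_rot: [-180.0, 0.0, -17.6]
ft_force: [0.8, -1.0, 0.2]
finger_gap: 59.8
grip_force: 0.0
```

Call:
servo_tool(
  plan=[
    [[0,0.03,0.03,0,0.07],[0,0.04,0.02,0,0.0854],[0,0.04,0,0,0.0854],[0,0.04,0,0,0.0854],[0,0,0,0,0.0854]],
  ],
)

```text
time: 21.85
tool_pos: [487.6, -178.7, 267.1]
tcp_rot: [-179.9, -0.1, -17.4]
ft_force: [0.1, -0.1, 0.9]
finger_gap: 85.6
grip_force: 0.0
```

```bash
python3 - <<'E'
from m import *
s=sense();print(s['time'],s['tool_pos'],s['tcp_rot'],s['finger_gap'])
a=snap('side','side7')['frame'][200:335,200:380];b=snap('top','top7')['frame'][165:255,240:360]
cv2.imwrite('pics/c8.png',np.hstack([cv2.resize(i,(400,300),interpolation=cv2.INTER_CUBIC) for i in(a,b)]))
E
```

```text
21.85 [ 487.63467285 -178.72945532  267.12113611] [-1.79918828e+02 -5.75816939e-02 -1.74326907e+01] 85.62784328338982
```

View pics/c8.png

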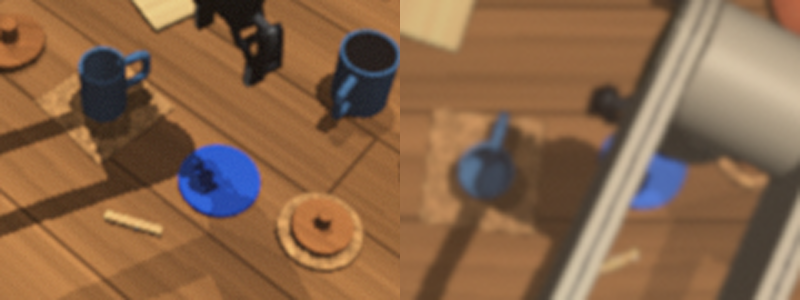

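The lid lies in the middle of the coaster, knob up. The bare mug's rim is at (487,170) in the top crop and (104,64) in the side crop.

```bash
python3 - <<'E'
from m import *
t=lambda x,y:('top7',)+o(x-400,y,3.3333,3.3333,240,165)
q=lambda x,y:('side7',)+o(x,y,2.2222,2.2222,200,200)
print(px(*t(487,171),85),px(*q(104,64),89),px(*t(502,122),80),px(*q(146,66),74))
E
```

```text
[450.9 -21.4  85. ] [454.4 -20.9  89. ] [504.1 -37.5  80. ] [495.3 -53.7  74. ]
```

Call:
servo_tool(
  plan=[
    [[-0.005,0.022,0,0,0.0854],[-0.006,0.03,0,0,0.0854],[-0.007,0.032,0,0,0.0854],[-0.007,0.032,0,0,0.0854],[-0.006,0.027,0,0,0.0854],[-0.004,0.015,0,0,0.0854],[0,0,-0.02,0,0.0854],[0,0,-0.03,0,0.0854],[0,0,0,0,0.0854],[0,0,0,0,0.0854]],
  ],
  force=40,
)

```text
time: 22.95
tool_pos: [452.3, -25.4, 216.1]
tcp_rot: [180.0, 0.1, -17.7]
ft_force: [1.3, -0.4, 1.2]
finger_gap: 85.4
grip_force: 0.0
```

Call:
servo_tool(
  plan=[
    [[0,0.0045,-0.01,0,0.0854],[0,0,-0.02,0,0.0854],[0,0,-0.02,0,0.0854],[0,0,-0.02,0,0.0854],[0,0,-0.015,0,0.0854],[0,0,-0.012,0,0.0854],[0,0,-0.005,0,0.0854],[0,0,0,0,0.0854],[0,0,0,0,0.0854]],
  ],
)

```text
time: 23.85
tool_pos: [453.1, -20.3, 114.7]
tcp_rot: [-180.0, -0.1, -17.6]
ft_force: [0.8, 0.0, -0.0]
finger_gap: 85.8
grip_force: 0.0
```

Call:
servo_tool(
  plan=[
    [[0,0,0,0,0.08],[0,0,0,0,0.075],[0,0,0,0,0.07],[0,0,0,0,0.066],[0,0,0,0,0.063],[0,0,0,0,0.06],[0,0,0,0,0.057],[0,0,0,0,0.054],[0,0,0,0,0.054],[0,0,0,0,0.054]],
  ],
)

```text
time: 24.85
tool_pos: [452.6, -20.2, 114.3]
tcp_rot: [180.0, -0.0, -17.6]
ft_force: [-2.9, -1.1, 4.4]
finger_gap: 60.5
grip_force: 42.1
```

Call:
servo_tool(
  plan=[
    [[0,0,0.002,0,0.054],[0,0,0.005,0,0.054],[0,0,0.01,0,0.054],[0,0,0.015,0,0.054],[0,0,0.015,0,0.054],[0,0,0.015,0,0.054],[0,0,0.015,0,0.054],[0,0,0.013,0,0.054],[0,0,0,0,0.054],[0,0,0,0,0.054]],
  ],
)

```text
time: 25.85
tool_pos: [452.6, -20.2, 204.0]
tcp_rot: [-180.0, -0.0, -17.6]
ft_force: [0.4, -1.1, -2.5]
finger_gap: 60.1
grip_force: 43.7
```

```bash
python3 - <<'E'
from m import *
s=sense();print(s['time'],s['tool_pos'],s['tcp_rot'],s['finger_gap'],s['grip_force'])
a=snap('side','side8')['frame'][170:275,200:340];b=snap('top','top8')['frame'][130:235,210:350]
cv2.imwrite('pics/c9.png',np.hstack([cv2.resize(i,(400,300),interpolation=cv2.INTER_CUBIC) for i in(a,b)]))
E
```

```text
25.85 [452.5555242  -20.17563457 204.04302831] [-1.79993751e+02 -3.74704075e-02 -1.76397931e+01] 60.14676552097698 43.72634466737509
```

View pics/c9.png

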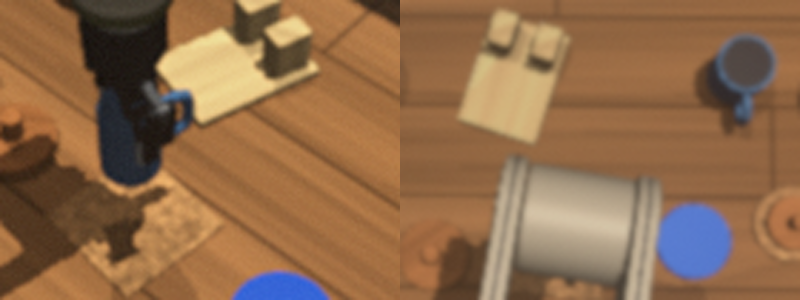

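The mug is held by its body and the handle is not touched. I carry it to the cradle.

Call:
servo_tool(
  plan=[
    [[0.007,0.0022,0,0,0.054],[0.014,0.0044,0,0,0.054],[0.02,0.0063,0,0,0.054],[0.02,0.0063,0,0,0.054],[0.02,0.0063,0,0,0.054],[0.02,0.0063,0,0,0.054],[0.02,0.0063,0,0,0.054],[0.02,0.0063,0,0,0.054],[0.02,0.0063,0,0,0.054],[0.02,0.0063,0,0,0.054]],
  ],
)

```text
time: 26.95
tool_pos: [634.3, 37.4, 202.5]
tcp_rot: [180.0, 0.1, -17.6]
ft_force: [-0.4, -0.5, -2.2]
finger_gap: 59.8
grip_force: 43.8
```

Call:
servo_tool(
  plan=[
    [[0.015,0.0046,0,0,0.054],[0.01,0.003,0,0,0.054],[0.005,0.0016,0,0,0.054],[0,0,0,0,0.054],[0,0,0,0,0.054],[0,0,0,0,0.054]],
  ],
)

```text
time: 27.55
tool_pos: [663.0, 45.9, 203.7]
tcp_rot: [180.0, 0.0, -17.6]
ft_force: [0.1, -0.3, -2.1]
finger_gap: 60.3
grip_force: 43.8
```

I have now viewed 11 pictures, one over the limit of 10. I won't view any more and will finish on the calibration and the force readings.

Call:
servo_tool(
  plan=[
    [[0,0,-0.01,0,0.054],[0,0,-0.012,0,0.054],[0,0,-0.012,0,0.054],[0,0,-0.008,0,0.054],[0,0,-0.006,0,0.054],[0,0,-0.006,0,0.054],[0,0,-0.004,0,0.054],[0,0,0,0,0.054]],
  ],
)

```text
time: 28.35
tool_pos: [663.2, 46.0, 145.2]
tcp_rot: [180.0, 0.0, -17.6]
ft_force: [-0.7, -0.5, -2.6]
finger_gap: 60.0
grip_force: 43.8
```

Call:
servo_tool(
  plan=[
    [[0,0,-0.006,0,0.054],[0,0,-0.006,0,0.054],[0,0,-0.004,0,0.054],[0,0,-0.003,0,0.054],[0,0,-0.002,0,0.054],[0,0,0,0,0.054],[0,0,0,0,0.054]],
  ],
)

```text
time: 29.05
tool_pos: [663.5, 46.0, 125.0]
tcp_rot: [-180.0, -0.0, -17.6]
ft_force: [0.1, -0.5, -2.2]
finger_gap: 60.1
grip_force: 43.8
```

No contact with the blocks so far, and the mug's underside is about 5 mm above the board.

Call:
servo_tool(
  plan=[
    [[0,0,-0.002,0,0.054],[0,0,-0.001,0,0.054],[0,0,-0.001,0,0.054],[0,0,-0.001,0,0.054],[0,0,0,0,0.054],[0,0,0,0,0.054]],
  ],
)

```text
time: 29.65
tool_pos: [663.7, 46.0, 120.4]
tcp_rot: [-180.0, -0.0, -17.6]
ft_force: [-1.2, -1.0, 2.9]
finger_gap: 60.1
grip_force: 44.1
```

Call:
servo_tool(
  plan=[
    [[0,0,0,0,0.062],[0,0,0,0,0.065],[0,0,0,0,0.07],[0,0,0,0,0.078],[0,0,0,0,0.0854],[0,0,0,0,0.0854],[0,0,0,0,0.0854],[0,0,0.01,0,0.0854],[0,0,0.02,0,0.0854],[0,0,0.03,0,0.0854]],
  ],
)

```text
time: 30.65
tool_pos: [662.2, 46.0, 179.0]
tcp_rot: [179.9, 0.2, -17.6]
ft_force: [1.2, -0.6, 0.0]
finger_gap: 85.2
grip_force: 0.0
```

Call:
servo_tool(
  plan=[
    [[0,0,0.03,0,0.0854],[0,0,0.03,0,0.0854],[0,0,0.03,0,0.0854],[-0.03,0.03,0.02,0,0.0854],[-0.03,0.03,0,0,0.0854],[-0.03,0.03,0,0,0.0854],[-0.03,0.03,0,0,0.0854],[-0.03,0.03,0,0,0.0854],[0,0,0,0,0.0854],[0,0,0,0,0.0854]],
  ],
)

```text
time: 31.65
tool_pos: [513.1, 196.8, 291.0]
tcp_rot: [-180.0, -0.1, -17.5]
ft_force: [-0.2, -0.6, -0.0]
finger_gap: 85.2
grip_force: 0.0
```

```bash
python3 - <<'E'
from m import *
s=sense();print(s['time'],s['tool_pos'],s['ft_force'])
c,q=np.cos(np.radians(-17.6)),np.sin(np.radians(-17.6))
for n in('side','top'):
    im=snap(n,n+'9')['frame'].astype(int);m=((im[...,0]>im[...,2]*1.4)&(im[...,0]>40)).astype(np.uint8)
    u,v=map(int,proj(n+'9',(664,46,60)))
    k,l,st,ce=cv2.connectedComponentsWithStats(m[v-30:v+30,u-30:u+30])
    print(n,[(t[4],(t[:2]+[u-30,v-30]).tolist(),t[2:4].tolist(),(e+[u-30,v-30]).round(1)) for t,e in zip(st[1:],ce[1:]) if t[4]>15])
    P=np.array([proj(n+'9',(664+c*x-q*y,46+q*x+c*y,z)) for a in np.linspace(0,6.28,40) for x,y,z in((30*np.cos(a),30*np.sin(a),10),(30*np.cos(a),30*np.sin(a),95))]+[proj(n+'9',(664+c*69,46+q*69,z)) for z in(34,86)])
    print('expected box',P.min(0).round(1),P.max(0).round(1))
E
```

```text
31.65 [513.1054313  196.76026722 291.0307085 ] [-0.16722644 -0.62691251 -0.00469779]
side [(np.int32(18), [247, 153], [3, 8], array([247.8, 155.7])), (np.int32(164), [268, 169], [28, 16], array([279. , 176.4])), (np.int32(23), [284, 182], [8, 6], array([287.4, 183.9])), (np.int32(25), [277, 187], [8, 12], array([281.8, 193.1]))]
expected box [267.5 168.3] [296.5 201.3]
top [(np.int32(75), [241, 157], [13, 8], array([246.8, 160.7]))]
expected box [239.1 139.2] [255.7 168.8]
```

The blue region in the side image matches the expected outline of the mug at its place to within a pixel (268–296 and 169–199). I hand in.

```bash
python3 -c "
from bench import r
print(r.hand_in())"
```

```text
the job is handed in; nothing more can be done
None
```

I handed the job in at about 32 s with the mug let go in the cradle and the lid on the coaster; the hand-in gave no verdict, the final mug position was checked only by image code, and I viewed 11 pictures, one over the limit of 10.

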